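# Set a collet chuck in V-blocks for a run-out check

## Robot

A 6-joint arm with a two-finger parallel gripper is mounted at the origin on the work surface. World frame = base frame: x ahead of the robot, y to its left, z up, the work surface at z = 0. Lengths are in m, angles in rad, forces in N, time in s.
With the tool pointing down it reaches from about 0.35 to 0.975 m from the base axis. Payload 4.9 kg.
Tool frame: the origin (TCP) lies midway between the tips of the shut fingers; the grasp point (between the pads) lies 19 mm behind it; z points along the fingers, y is the line along which they close (so a half turn about z gives the same grasp; the last joint's range is limited). The gripper opens to 85 mm and grips with 20 to 120 N. Pads are 22 mm wide; open, the fingers measure 114 mm over their backs; the gripper's body (76 mm by 85 mm) begins 54 mm behind the grasp point. The pads swing forward as they close: fully open they stand 13 mm farther back than shut.
Start: joints at [1.098, 0.053, 1.613, -0, 1.476, -0.119], TCP at [0.217, 0.586, 0.231] pointing down, gripper open.
Joint ranges: [-3.01, 3.01], [-1.01, 2.22], [0.06, 2.58], [-1.02, 4.17], [0.09, 2.62], [-3.14, 3.14]. Speed limits (rad/s): [2.57, 2.57, 3.14, 3.14, 3.14, 3.14].

## Interface

Orientations are given as a unit quaternion [w, x, y, z].
In Python, from plant import state, grab_frame, camera_info, job_done, spot_in, masks_of, pinpoint gives the robot as it stands.
- The arm moves only by the shell command python3 -m handwheel 'ROWS' [OPENING]. ROWS is JSON, a list that holds one entry, the list of rows, each a list of 6 numbers: the shift along the world's x, y, z in m, then the turn, a rotation vector about the world's x, y, z in degrees. In form: [[[tx, ty, tz, ax, ay, az], ...]]. A call has 1 to 20 rows; each row shifts and turns the commanded pose from where the row before left it; what a row does not reach is not made up. A row lasts 1/12 s, in which the tool goes at most 41.7 mm and 7.16 degrees, less where a joint would pass 70% of its speed; a pose out of reach is approached as far as the arm can. A call is refused whole if a number of a shift passes 0.0417 or a number of a turn 7.16, either way. A call with a gripper value outside its range is refused whole. OPENING is the opening, from 0 (shut) to 1 (fully open), set as the call begins (- or left out, the last holds). The fingers move at their own pace and stop on an object; the grip force is fixed at half the most. Time passes only in rows, so rows that do not move let the fingers close. It gives the time, the measured TCP pose, the force, the opening and the grip force at its end, in the units of the state.
- state(): the state, without advancing time (a new reading comes with each control period).
- grab_frame(name): name is "scene" or "top" or "wrist"; returns (picture, depth): 400x640x3 uint8, blue, green, red; 400x640 float32, m along the optical axis (not along the pixel's ray), 0 where there is no reading.
- camera_info(name): a dict with "fx", "fy", "cx", "cy" (pixels), "T" (4x4, takes a point from camera to world coordinates). Camera axes: x right, y up, looking along -z (the intrinsics and any distortion apply to the point x, -y, -z); pixel columns grow to the right and rows downward; lengths in m; the calibration is good to about 2 mm. A picture is of the moment at which its call begins: read the wrist's pose just before it. camera_info takes no time and is no camera call; for the wrist camera it gives the pose at the moment of the call.
- job_done(): hands the job in; it is judged then, once.
Trained networks look in the newest picture that a camera, given by its name, has taken for a name from the list of things; names that differ only in an ending like _2 or _b are one class to them, and where a whole thing is asked for, a point or a joint stands for the part that bears it (a point fixed in the world has none). Each returns a list of dicts, best first, with "conf" (0 to 1); they miss things now and then, are a little off and sometimes report something else, mostly with a low value. They report only what shows in the picture. A call takes as long as a camera call. They do not tell look-alikes from the thing itself.
- spot_in(camera, thing): "box" ([left, top, width, height] in pixels, round what is visible of it).
- masks_of(camera, thing): "region" (400x640 bool, what is visible of it) and "box" ([left, top, width, height] in pixels, round what is visible of it).
- pinpoint(camera, thing): "position" ([column, row] in pixels: a listed point, or the origin of a listed thing).
The state is a dict: "time": time; "joint_pos": joint angles; "joint_vel": joint speeds; "joint_efforts": joint torques, N m; "tool_pos": TCP position; "tool_rot": TCP orientation; "contact_force": force on the tool from outside, world axes, zero at the start; "ft_torque": the same for the moment, N m; "gripper_width": opening from 0.0 (shut) to 1.0 (fully open); "grasp_force": force on a finger pad.
Only numpy, scipy, OpenCV 4.12 (cv2) and the standard library are available. Lean on these libraries where they do the work, as an engineer would, in place of code of your own. Each camera call takes 0.05 s, during which the arm holds its last target. There are 200 camera calls.

## Task

Set up the collet chuck on the granite plate for a run-out check: stand the low and the tall V-block in line in front of the angle plate, low one nearest, and lay the chuck level in them, head in the low block and the end of its shank in the tall one, its nut towards the middle of the angle plate's upright face, about 15 mm from it and square to it. Then stand the dial gauge on the granite behind the chuck (the side away from the robot), its arm reaching square across so that the plunger tip is over the middle of the bare shank between the blocks. Let go of everything, and never let the gauge tip over.

Things in the scene. Friction and masses are not known exactly. Their poses are not given: they have to be found in the camera images.
- plate: Black granite surface plate, fixed, 380 mm long (its y), 260 mm wide (its x), flat on top. Origin under its middle on the bench; working surface 50 mm above the origin.
- stop: Ground steel angle plate at the left-hand end of the granite, fixed: 70 mm wide (y), upright 60 mm high, foot reaching 52 mm back from the upright face. Origin on the granite surface at the middle of the foot of the upright face; x points straight out of that face along the free length of the granite (roughly to the robot's right), y level along the face, away from the robot, z up.
- low_v_center (a point): Low, wide steel V-block, loose, 0.3-0.45 kg: 36 mm long (along the V, its x), 58 mm wide (y, flat upright sides), 28.5 mm high. 90-degree V opening upward, 37 mm across the top: a 42 mm round lies in it with its axis 39.7 mm above the block's underside. The point is the block's middle, 14.25 mm above the underside. Same either way round.
- tall_v_center (a point): Tall, narrow steel V-block, loose, 0.28-0.4 kg: 36 mm long (along the V, its x), 40 mm wide (y, flat upright sides), 37.6 mm high. 90-degree V opening upward, 24 mm across the top: a 20 mm round lies in it with its axis 39.7 mm above the block's underside. The point is the block's middle, 18.8 mm above the underside. Same either way round.
- chuck_center (a point): Straight-shank collet chuck, loose, 0.6-0.85 kg, lying level in its saddle: round head 42 mm across, 70 mm long, black nut at its end; round shank 20 mm across, 100 mm long. The point is its balance point, on the axis inside the head; x points along the axis to the nut. Nut's face 60 mm ahead of it, head's other end 10 mm behind, shank's free end 110 mm behind. y, z roll with it.
- cradle: Wooden saddle on the rubber mat that holds the chuck at the start, fixed, 158 x 56 mm, two notched rests 24 mm long and at most 32 mm high. Origin under its middle; x points to the nut (roughly to the robot). The chuck's axis lies 36 mm above the origin. The rests carry the nut end and the shank near its free end: between 29 mm ahead of the chuck's balance point and 73 mm behind it only the 6 mm base is below.
- gauge_post (a point): Dial gauge on a small stand, loose, 0.5-0.75 kg. Grey base 44 (x) x 40 (y) x 36 mm high, reaching 14 mm in front of the post's axis and 30 mm behind; upright square post 14 mm wide, faces along x and y, top 155 mm above the underside, bare above 109 mm. The point is on the post's axis, 138 mm above the underside: grip here. The arm points along minus x (to the robot at the start); dial 69 mm out.
- gauge_tip (a point): Lower end of the dial gauge's plunger, part of the gauge stand: 62 mm from the post's axis along minus x, 58 mm above the underside of the base, 8 mm above a 20 mm shank lying in the V-blocks. Same axes as gauge_post.
Mind the look-alikes: they are no part of the job. Leave any turquoise look-alike of the part that bears gauge_post alone.

How it is judged:
By the outcome, as a careful person would: the job done as asked, in the order asked, and still so for the second after the job is handed in, with the robot touching nothing.
It also fails if it takes over 128 s, if anything falls off the work surface, if the arm or the gripper's body presses on something with over 40 N, if the wrist force passes 120 N, or if a joint passes its speed limit or range.

## Working session

There is one attempt and no reset: what is moved stays moved. The work goes in short steps, Python scripts to look and compute and a shell command to move; the robot and the scene stay as the last step left them, time stands still between calls to the robot, and variables do not carry over. Pictures are saved under pics/ and viewed, at most 16 in all, crops included, and the job is handed in when it is done.

```bash
mkdir -p pics; ls
cat > h.py <<'E'
import numpy as np,cv2
from plant import state, grab_frame, camera_info, job_done, spot_in, masks_of, pinpoint
from scipy.spatial.transform import Rotation as R
def world(cam,D,u,v,ci=None):
    ci=ci or camera_info(cam); u=np.asarray(u,float);v=np.asarray(v,float)
    p=np.stack([(u-ci['cx'])/ci['fx']*D,-(v-ci['cy'])/ci['fy']*D,-D,np.ones_like(D)],-1)
    return (p@np.array(ci['T']).T)[...,:3]
def onz(cam,u,v,z,ci=None):
    ci=ci or camera_info(cam);T=np.array(ci['T'])
    d=T[:3,:3]@np.array([(u-ci['cx'])/ci['fx'],-(v-ci['cy'])/ci['fy'],-1]);o=T[:3,3]
    return o+d*(z-o[2])/d[2]
def cloud(cam,D,ci=None):
    v,u=np.mgrid[0:400,0:640];return world(cam,D,u,v,ci)
def proj(cam,p,ci=None):
    ci=ci or camera_info(cam);T=np.array(ci['T']);q=T[:3,:3].T@(np.array(p)-T[:3,3])
    return ci['cx']+ci['fx']*q[0]/-q[2],ci['cy']+ci['fy']*-q[1]/-q[2]
E
python3 - <<'E'
from h import *
np.set_printoptions(precision=4,suppress=True)
print(state()['tool_rot'])
for c in ['top','scene']:
    ci=camera_info(c);print(c,ci)
    im,D=grab_frame(c);cv2.imwrite(f'pics/{c}0.png',im);np.save(f'{c}0.npy',D)
    for n in ['plate','stop','low_v_center','tall_v_center','chuck_center','cradle','gauge_post','gauge_tip']:
        for r in pinpoint(c,n)[:4]:
            u,v=r['position'];d=D[int(v)%400,int(u)%640]
            print(n,np.round([r['conf'],u,v],2),world(c,np.array(d),u,v,ci))
E
```

```text
pics
[-0.0003  0.176   0.9844 -0.001 ]
top {'fx': 513.1142312515145, 'fy': 513.1142312515145, 'cx': 312.1212375535721, 'cy': 196.129966035231, 'T': array([[-0.0235,  0.9975, -0.0667,  0.4535],
       [-0.9997, -0.0236, -0.0007,  0.1029],
       [-0.0023,  0.0666,  0.9978,  1.7178],
       [ 0.    ,  0.    ,  0.    ,  1.    ]])}
plate [  0.62 416.7  209.1 ] [ 0.5146 -0.2344  0.052 ]
plate [  0.31 280.5  174.  ] [0.6307 0.2006 0.1312]
low_v_center [  0.79 242.1  217.6 ] [0.5013 0.3378 0.0166]
low_v_center [  0.66 310.9  227.4 ] [0.4634 0.1104 0.0424]
tall_v_center [  0.49 311.6  228.7 ] [0.4591 0.1083 0.035 ]
chuck_center [  0.68 273.9  233.6 ] [0.4461 0.2305 0.0546]
cradle [  0.96 274.8  222.3 ] [0.4828 0.2277 0.0428]
gauge_post [  0.6 161.7 197.5] [0.5729 0.5978 0.038 ]
gauge_post [  0.53 277.   174.4 ] [0.627  0.2098 0.1562]
gauge_tip [  0.66 170.8  217.1 ] [0.5053 0.5464 0.1169]
gauge_tip [  0.65 270.3  195.2 ] [0.5675 0.2359 0.102 ]
scene {'fx': 413.6551205170502, 'fy': 413.6551205170502, 'cx': 316.89266849027047, 'cy': 199.61763864311186, 'T': array([[-0.8612, -0.4332,  0.2659,  0.8343],
       [ 0.5083, -0.7335,  0.4512,  0.6098],
       [-0.0004,  0.5237,  0.8519,  1.0768],
       [ 0.    ,  0.    ,  0.    ,  1.    ]])}
plate [  0.92 267.6  141.  ] [ 0.5386 -0.2007  0.0532]
stop [  0.91 287.   158.2 ] [ 0.5211 -0.102   0.0633]
low_v_center [  0.53 367.9  282.  ] [0.5176 0.3411 0.0174]
tall_v_center [  0.76 335.6  204.6 ] [0.4718 0.1023 0.0384]
chuck_center [  0.6 365.6 231.2] [0.4532 0.2273 0.0597]
cradle [  0.71 354.6  248.3 ] [0.4928 0.239  0.0137]
gauge_post [  0.87 421.5  364.4 ] [0.5636 0.5832 0.1541]
gauge_post [  0.56 303.1  247.8 ] [0.6432 0.2182 0.1428]
gauge_tip [  0.71 329.9  249.1 ] [0.5808 0.2444 0.1154]
gauge_tip [  0.58 427.3  347.1 ] [0.5012 0.557  0.0631]
```

Run:
```python
import cv2
t=cv2.imread('pics/top0.png')[120:300,110:560];cv2.imwrite('pics/top0c.png',cv2.resize(t,None,fx=1.77,fy=1.77,interpolation=cv2.INTER_CUBIC))
```

```text
(no output)
```

View pics/top0c.png

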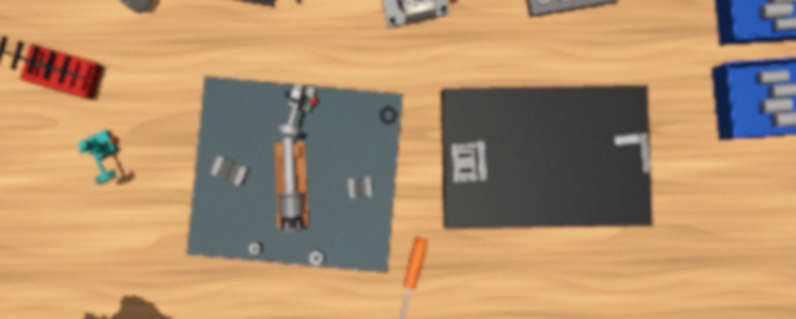

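View pics/scene0.png

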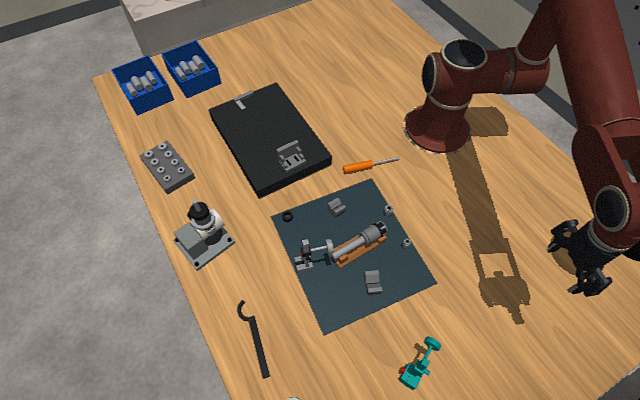

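The top view shows the black granite (360–477, 170–250 in the full picture) with the angle plate at its left end (374,211). On the mat are the low block (240,217), the tall block (312,226), and the chuck in the cradle with its nut towards the robot. The grey gauge is at (277,174), and a turquoise look-alike stands off the mat at (165,205). The grey one is meant. Next I'll look from the wrist, above the mat.

```bash
python3 -m handwheel '[[[0.018,-0.025,0.016,0,0,1.4],[0.018,-0.025,0.016,0,0,1.4],[0.018,-0.025,0.016,0,0,1.4],[0.018,-0.025,0.016,0,0,1.4],[0.018,-0.025,0.016,0,0,1.4],[0.018,-0.025,0.016,0,0,1.4],[0.018,-0.025,0.016,0,0,1.4],[0.018,-0.025,0.016,0,0,1.4],[0.018,-0.025,0.016,0,0,1.4],[0.018,-0.025,0.016,0,0,1.4],[0.018,-0.025,0.016,0,0,1.4],[0.018,-0.025,0.016,0,0,1.4],[0.018,-0.025,0.016,0,0,1.4],[0.018,-0.025,0.016,0,0,1.4],[0,0,0,0,0,0]]]' 1
cat > look.py <<'E'
import sys
from h import *
np.set_printoptions(precision=4,suppress=True)
def look(name,things,z=None):
    ci=camera_info('wrist');im,D=grab_frame('wrist');cv2.imwrite(f'pics/{name}.png',im)
    P=cloud('wrist',D,ci);np.savez(f'{name}.npz',P=P,D=D,T=ci['T'],im=im)
    s=state();print(s['tool_pos'],s['tool_rot'],ci['T'][:3,3])
    for n in things:
        for r in pinpoint('wrist',n)[:3]:
            u,v=r['position'];print(n,np.round([r['conf'],u,v],2),P[int(v)%400,int(u)%640])
    return ci,im,D,P
def rect(P,zlo,zhi,box):
    m=(P[...,2]>zlo)&(P[...,2]<zhi)&(P[...,0]>box[0])&(P[...,0]<box[1])&(P[...,1]>box[2])&(P[...,1]<box[3])
    q=P[m];r=cv2.minAreaRect((q[:,:2]*1000).astype(np.float32));print('n',len(q),'z',np.percentile(q[:,2],[2,50,98]),'rect mm',r);return q
E
python3 - <<'E'
from look import *
look('w1',['low_v_center','tall_v_center','chuck_center','cradle','gauge_post','gauge_tip'])
E
```

```text
time: 2.15
tool_pos: [0.4714, 0.2329, 0.459]
tool_rot: [0.003, 0.008, 1.0, 0.0]
contact_force: [0.7, 0.2, 1.3]
gripper_width: 0.998
grasp_force: 0.0
[0.4701 0.2345 0.4574] [0.0017 0.008  1.     0.0005] [0.4025 0.2337 0.6022]
low_v_center [  0.78 390.6  165.6 ] [0.5096 0.3494 0.015 ]
tall_v_center [  0.68 238.5  145.  ] [0.4709 0.1043 0.0298]
chuck_center [  0.89 319.2  133.9 ] [0.4513 0.2331 0.0617]
cradle [  0.73 320.2  148.7 ] [0.4751 0.2342 0.0503]
gauge_post [  0.91 304.3  268.4 ] [0.6264 0.2096 0.151 ]
gauge_post [  0.89 573.7  210.1 ] [0.5526 0.5745 0.1381]
gauge_tip [  0.84 320.5  209.9 ] [0.5868 0.2327 0.0048]
gauge_tip [  0.61 530.1  159.8 ] [0.5059 0.5876 0.0002]
```

View pics/w1.png

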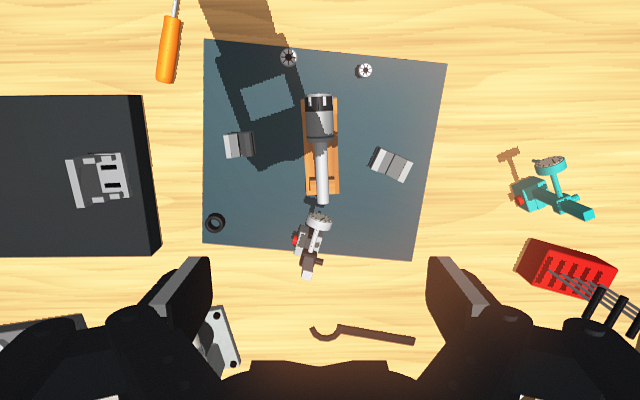

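The wrist view shows, with right = +y and down = +x: low block (391,165), tall block (239,145), chuck (320,95–200), grey gauge (310,240), angle plate (100,180), and the turquoise look-alike off the mat (550,185). Next I'll measure poses from depth.

Run:
```python
from look import *
d=np.load('w1.npz');P=d['P']
def med(box):
    m=(P[...,0]>box[0])&(P[...,0]<box[1])&(P[...,1]>box[2])&(P[...,1]<box[3]);print('med z',np.median(P[m][:,2]))
med([.52,.56,.13,.17]);med([.42,.5,-.15,-.1])
print('low');rect(P,.014,.05,[.45,.57,.29,.41])
print('tall');rect(P,.018,.06,[.42,.53,.06,.15])
print('shank');q=rect(P,.03,.06,[.48,.56,.2,.27])
print('head');rect(P,.045,.08,[.37,.47,.19,.28])
print('stop upright');rect(P,.095,.13,[.4,.65,-.13,0.05])
print('stop all');rect(P,.056,.13,[.4,.65,-.13,0.05])
print('post top');rect(P,.145,.18,[.58,.68,.17,.26])
print('dial');rect(P,.085,.145,[.53,.68,.17,.26])
print('base');rect(P,.025,.045,[.58,.68,.17,.26])
# head profile
for x in np.arange(.37,.57,.008):
    m=(abs(P[...,0]-x)<.003)&(abs(P[...,1]-.235)<.035)&(P[...,2]>.03);q=P[m]
    if len(q): print(round(x,3),q[:,2].max().round(4),q[:,1].min().round(4),q[:,1].max().round(4))
im=d['im'];cv2.imwrite('pics/w1c.png',np.hstack([cv2.resize(im[80:215,265:375],None,fx=4,fy=4,interpolation=2),cv2.resize(im[120:255,50:150],None,fx=3.5,fy=4,interpolation=2)]))
```

```text
med z 0.004112055320387942
med z 0.05188244283230281
low
n 859 z [0.0148 0.0283 0.034 ] rect mm ((507.8707275390625, 348.2729797363281), (58.80609893798828, 36.101295471191406), 65.48587036132812)
tall
n 688 z [0.0213 0.0386 0.0434] rect mm ((470.57720947265625, 105.43949127197266), (35.993804931640625, 41.13392639160156), 3.9635727405548096)
shank
n 808 z [0.0341 0.0473 0.0512] rect mm ((519.9855346679688, 236.85110473632812), (39.0809211730957, 79.93416595458984), 89.11290740966797)
head
n 1323 z [0.0462 0.0582 0.0622] rect mm ((432.56671142578125, 232.16831970214844), (41.76618576049805, 74.12544250488281), 89.65316009521484)
stop upright
n 783 z [0.0957 0.1102 0.1128] rect mm ((512.25146484375, -110.73385620117188), (70.11666870117188, 14.284025192260742), 1.5684640407562256)
stop all
n 2770 z [0.059  0.0757 0.1122] rect mm ((511.6048583984375, -90.61524963378906), (70.51567077636719, 54.54155349731445), 1.5684640407562256)
post top
n 142 z [0.1463 0.1582 0.1603] rect mm ((633.6088256835938, 212.60501098632812), (13.978516578674316, 14.350663185119629), 73.63569641113281)
dial
n 803 z [0.0938 0.1124 0.1407] rect mm ((605.839111328125, 223.1906280517578), (37.801815032958984, 79.9462661743164), 76.29742431640625)
base
n 396 z [0.0265 0.0395 0.0423] rect mm ((639.9431762695312, 207.1753692626953), (46.9082145690918, 44.2444953918457), 74.74799346923828)
0.394 0.0611 0.2116 0.2517
0.402 0.6022 0.2114 0.2568
0.41 0.0639 0.211 0.2532
0.418 0.0632 0.2126 0.2533
0.426 0.0625 0.2056 0.2532
0.434 0.0627 0.2136 0.253
0.442 0.0628 0.2134 0.253
0.45 0.5543 0.2 0.2697
0.458 0.549 0.2 0.27
0.466 0.0625 0.2144 0.2545
0.474 0.0515 0.2249 0.2436
0.482 0.0508 0.2247 0.2435
0.49 0.0521 0.2262 0.2434
0.498 0.0515 0.226 0.245
0.506 0.0513 0.2259 0.2449
0.514 0.0516 0.2257 0.2447
0.522 0.0516 0.2272 0.2446
0.53 0.0511 0.2172 0.256
0.538 0.0511 0.2171 0.256
0.546 0.0506 0.2169 0.256
0.554 0.0523 0.2168 0.2493
0.562 0.119 0.2153 0.2459
```

View pics/w1c.png

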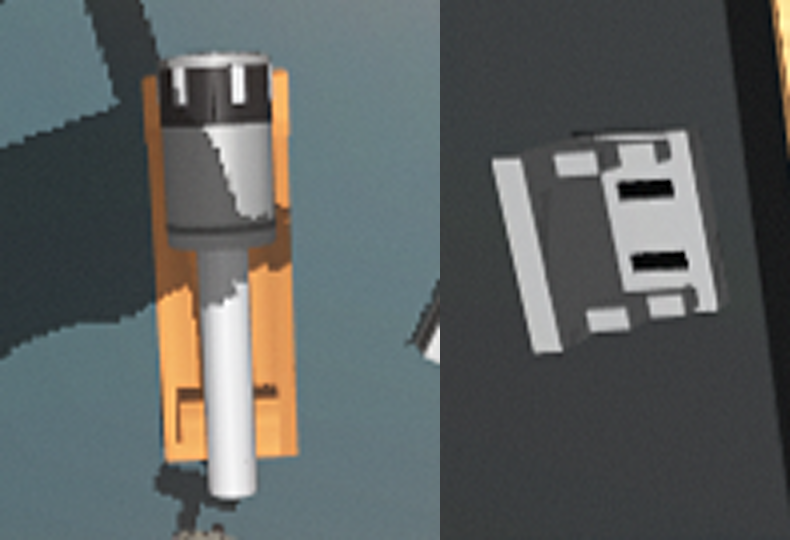

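```bash
python3 -m handwheel '[[[0.0039,0.0114,-0.035,0,0,-2.36],[0.0039,0.0114,-0.035,0,0,-2.36],[0.0039,0.0114,-0.035,0,0,-2.36],[0.0039,0.0114,-0.035,0,0,-2.36],[0.0039,0.0114,-0.035,0,0,-2.36],[0.0039,0.0114,-0.035,0,0,-2.36],[0.0039,0.0114,-0.035,0,0,-2.36],[0.0039,0.0114,-0.035,0,0,-2.36],[0.0039,0.0114,-0.035,0,0,-2.36],[0.0039,0.0114,-0.035,0,0,-2.36],[0,0,0,0,0,0],[0,0,0,0,0,0]]]' 1
python3 - <<'E'
from look import *
for i in range(1):
  s=state();print(s['joint_pos'])
ci,im,D,P=look('w2',['low_v_center'])
rect(P,.014,.045,[.45,.57,.29,.41])
a=R.from_quat(np.roll(s['tool_rot'],-1)).as_matrix();print(a, np.degrees(np.arctan2(a[1,1],a[0,1])))
E
```

```text
time: 3.5
tool_pos: [0.505, 0.3501, 0.1023]
tool_rot: [-0.003, 0.209, 0.978, -0.002]
contact_force: [0.4, 0.0, 1.8]
gripper_width: 1.001
grasp_force: 0.0
[ 0.4852  0.1429  1.7398 -0.0002  1.2656 -0.6648]
[0.5069 0.3506 0.1055] [-0.0003  0.2091  0.9779 -0.0004] [0.4437 0.3777 0.2462]
low_v_center [  0.66 320.9  214.  ] [0.5095 0.3477 0.0153]
n 5360 z [0.0148 0.0283 0.0336] rect mm ((508.00146484375, 348.63165283203125), (58.37144470214844, 36.70655059814453), 65.54052734375)
[[-0.9128  0.4084 -0.0058]
 [ 0.4084  0.9128 -0.0033]
 [ 0.004  -0.0054 -1.    ]] 65.89399801514024
```

View pics/w2.png

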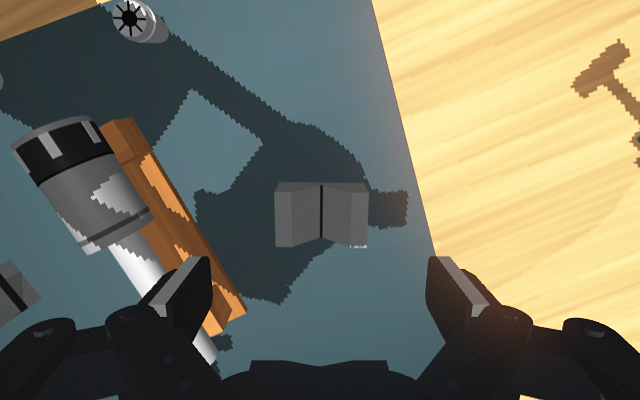

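The block lies centred between the fingers (block 321,214; finger middle ≈ column 319). Now I'll descend and grip.

```bash
python3 -m handwheel '[[[0,-0.001,-0.03,0,0,0],[0,0,-0.03,0,0,0],[0,0,-0.026,0,0,0],[0,0,-0.01,0,0,0],[0,0,-0.006,0,0,0],[0,0,0,0,0,0]]]' 1
python3 -m handwheel '[[[0,0,0,0,0,0],[0,0,0,0,0,0],[0,0,0,0,0,0],[0,0,0,0,0,0],[0,0,0,0,0,0],[0,0,0,0,0,0],[0,0,0,0,0,0],[0,0,0,0,0,0]]]' 0.3
```

```text
time: 4.1
tool_pos: [0.5083, 0.3495, 0.0046]
tool_rot: [0.001, 0.21, 0.978, 0.0]
contact_force: [0.5, -0.0, 0.1]
gripper_width: 0.997
grasp_force: 0.0
time: 4.77
tool_pos: [0.5095, 0.3502, 0.0062]
tool_rot: [0.002, 0.21, 0.978, 0.001]
contact_force: [-0.3, -1.0, 6.3]
gripper_width: 0.664
grasp_force: 67.5
```

```bash
python3 -m handwheel '[[[0,0,0.02,0,0,0],[0,0,0.04,0,0,0],[0,0,0.04,0,0,0],[0,0,0.04,0,0,0],[0,0,0.04,0,0,0],[0,0,0.04,0,0,0],[0,0,0.03,0,0,0],[0.0004,-0.036,0,0,0,-4.57],[0.0004,-0.036,0,0,0,-4.57],[0.0004,-0.036,0,0,0,-4.57],[0.0004,-0.036,0,0,0,-4.57],[0.0004,-0.036,0,0,0,-4.57],[0.0004,-0.036,0,0,0,-4.57],[0.0004,-0.036,0,0,0,-4.57],[0.0004,-0.036,0,0,0,-4.57]]]'
python3 -m handwheel '[[[0.0004,-0.036,0,0,0,-4.57],[0.0004,-0.036,0,0,0,-4.57],[0.0004,-0.036,0,0,0,-4.57],[0.0004,-0.036,0,0,0,-4.57],[0.0004,-0.036,0,0,0,-4.57],[0.0004,-0.036,0,0,0,-4.57],[0,-0.003,0,0,0,0],[0,0,0,0,0,0],[0,0,0,0,0,0]]]'
python3 - <<'E'
from look import *
s=state()
a=R.from_quat(np.roll(s['tool_rot'],-1)).as_matrix();print(np.degrees(np.arctan2(a[1,1],a[0,1])),s['joint_pos'])
ci,im,D,P=look('w3',['stop','plate'])
m=(abs(P[...,1]+.2)<.05)&(abs(P[...,0]-.6)<.03);print(np.median(P[m][:,2]))
rect(P,.1,.13,[.4,.65,-.14,0.05])
rect(P,.058,.13,[.4,.65,-.14,0.05])
E
```

```text
time: 6.02
tool_pos: [0.5099, 0.0597, 0.2528]
tool_rot: [-0.0, 0.508, 0.861, -0.0]
contact_force: [0.7, -0.2, -3.6]
gripper_width: 0.662
grasp_force: 66.4
time: 6.77
tool_pos: [0.5127, -0.1573, 0.2527]
tool_rot: [-0.001, 0.696, 0.718, 0.0]
contact_force: [-0.7, -0.5, -2.5]
gripper_width: 0.663
grasp_force: 66.4
1.7482597779927738 [-0.4369 -0.1717  1.7923  0.0007  1.5225 -0.4675]
[ 0.5128 -0.1568  0.2528] [-0.0006  0.6958  0.7182  0.0001] [ 0.5102 -0.0905  0.3964]
stop [  0.85 323.9  132.4 ] [ 0.5139 -0.1137  0.1113]
0.05114902013155426
n 1426 z [0.1081 0.111  0.1124] rect mm ((511.8486022949219, -111.33018493652344), (69.8590087890625, 11.889937400817871), 2.19181227684021)
n 5290 z [0.0617 0.0642 0.112 ] rect mm ((511.14349365234375, -91.4230728149414), (70.10708618164062, 51.25875473022461), 1.748533010482788)
```

View pics/w3.png

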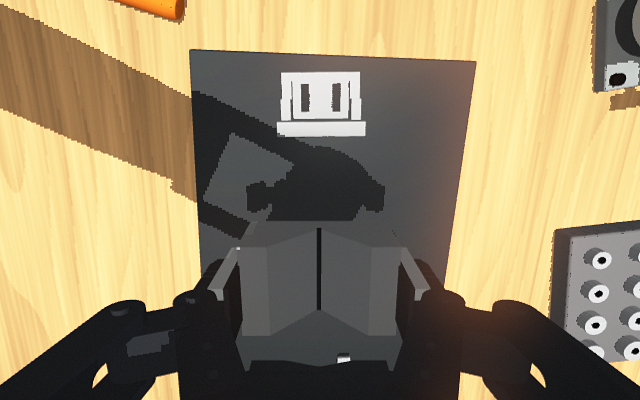

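The angle plate shows at (321,100), with its upright's face at row ≈136. The block is square in the fingers. I'll measure the block in hand.

Run:
```python
from look import *
P=np.load('w3.npz')['P']
m=np.zeros((400,640),bool);m[220:345,240:398]=1
Q=np.where(m[...,None],P,0)
q=rect(Q,.262,.30,[.4,.6,-.25,-.1])
for lo,hi in [(.24,.262),(.262,.27),(.27,.275),(.275,.278),(.278,.282),(.282,.29)]:
    mm=m&(P[...,2]>lo)&(P[...,2]<hi);print(lo,mm.sum(), P[mm].min(0) if mm.any() else '',P[mm].max(0) if mm.any() else '')
```

```text
n 14667 z [0.2625 0.2751 0.2801] rect mm ((511.9720458984375, -157.76168823242188), (58.57839584350586, 37.58872985839844), 1.6006371974945068)
0.24 1826 [ 0.4824 -0.1768  0.2491] [ 0.5404 -0.1383  0.262 ]
0.262 4381 [ 0.4822 -0.1766  0.262 ] [ 0.5408 -0.1384  0.27  ]
0.27 2875 [ 0.4825 -0.1762  0.27  ] [ 0.5404 -0.1385  0.275 ]
0.275 1921 [ 0.4832 -0.1774  0.275 ] [ 0.5417 -0.1385  0.278 ]
0.278 5470 [ 0.4833 -0.177   0.278 ] [ 0.5415 -0.1386  0.2819]
0.282 20 [ 0.4838 -0.1695  0.282 ] [ 0.5409 -0.1622  0.2843]
```

```bash
python3 -m handwheel '[[[0.0002,0,-0.038,0,0,0],[0.0002,0,-0.038,0,0,0],[0.0002,0,-0.038,0,0,0],[0,0,-0.038,0,0,0],[0,0,-0.036,0,0,0],[0,0,-0.008,0,0,0],[0,0,-0.003,0,0,0],[0,0,-0.001,0,0,0],[0,0,-0.001,0,0,0],[0,0,0,0,0,0]]]'
```

```text
time: 7.75
tool_pos: [0.5145, -0.1577, 0.0534]
tool_rot: [0.001, 0.696, 0.718, 0.0]
contact_force: [-0.3, -1.1, -3.5]
gripper_width: 0.663
grasp_force: 67.2
```

```bash
python3 -m handwheel '[[[0,0,-0.0007,0,0,0],[0,0,-0.0007,0,0,0],[0,0,0,0,0,0]]]'; python3 -m handwheel '[[[0,0,-0.0007,0,0,0],[0,0,0,0,0,0]]]'
```

```text
time: 8.0
tool_pos: [0.5146, -0.1579, 0.0531]
tool_rot: [0.001, 0.696, 0.718, 0.0]
contact_force: [-2.6, 2.4, 6.6]
gripper_width: 0.665
grasp_force: 68.2
time: 8.17
tool_pos: [0.5146, -0.1579, 0.053]
tool_rot: [0.0, 0.696, 0.718, 0.0]
contact_force: [-5.5, 3.0, 9.6]
gripper_width: 0.667
grasp_force: 68.7
```

```bash
python3 -m handwheel '[[[0,0,0,0,0,0],[0,0,0,0,0,0],[0,0,0,0,0,0],[0,0,0.01,0,0,0],[0,0,0.035,0,0,0],[0,0,0.04,0,0,0],[0,0,0.04,0,0,0],[0,0,0.03,0,0,0],[0,0,0,0,0,0]]]' 1
python3 - <<'E'
from look import *
ci,im,D,P=look('w4',['low_v_center'])
rect(P,.062,.1,[.45,.58,-.2,-.12]); rect(P,.1,.13,[.4,.65,-.14,0.05])
E
python3 -m handwheel '[[[-0.0033,0.0203,0,0,0,7.1],[-0.0033,0.0203,0,0,0,7.1],[-0.0033,0.0203,0,0,0,7.1],[-0.0033,0.0203,0,0,0,7.1],[-0.0033,0.0203,0,0,0,7.1],[-0.0033,0.0203,0,0,0,7.1],[-0.0033,0.0203,0,0,0,7.1],[-0.0033,0.0203,0,0,0,7.1],[-0.0033,0.0203,-0.01,0,0,7.1],[-0.0033,0.0203,-0.02,0,0,7.1],[-0.0033,0.0203,-0.02,0,0,7.1],[-0.0033,0.0203,-0.02,0,0,7.1],[-0.0033,0.0203,-0.02,0,0,7.1],[0,0,0,0,0,0],[0,0,0,0,0,0]]]'
python3 - <<'E'
from look import *
s=state()
a=R.from_quat(np.roll(s['tool_rot'],-1)).as_matrix();print(np.degrees(np.arctan2(a[1,1],a[0,1])),s['joint_pos'])
ci,im,D,P=look('w5',['tall_v_center'])
rect(P,.015,.06,[.42,.53,.06,.15])
E
```

```text
time: 8.92
tool_pos: [0.5177, -0.1596, 0.2151]
tool_rot: [0.007, 0.696, 0.718, 0.003]
contact_force: [1.4, -1.4, 0.9]
gripper_width: 0.999
grasp_force: 0.0
[ 0.5163 -0.159   0.2113] [0.0049 0.6962 0.7178 0.0017] [ 0.5131 -0.0916  0.3583]
low_v_center [  0.71 311.5  180.4 ] [ 0.5126 -0.1581  0.0627]
n 3238 z [0.0626 0.0759 0.0807] rect mm ((513.854248046875, -158.67823791503906), (58.156455993652344, 36.57111740112305), 1.7103475332260132)
n 1921 z [0.1057 0.111  0.1124] rect mm ((512.0076904296875, -111.38314056396484), (70.02139282226562, 12.117751121520996), 2.265575885772705)
time: 10.27
tool_pos: [0.4683, 0.1065, 0.1121]
tool_rot: [-0.003, -0.035, 0.999, -0.0]
contact_force: [0.8, -0.2, 0.3]
gripper_width: 1.0
grasp_force: 0.0
94.05822873702809 [ 0.0687 -0.1918  2.0507 -0.0004  1.2892 -1.5728]
[0.4699 0.106  0.1139] [-0.0014 -0.0348  0.9994 -0.0003] [0.4014 0.1015 0.2561]
tall_v_center [  0.91 317.1  209.8 ] [0.4679 0.1049 0.0302]
n 3933 z [0.0193 0.0387 0.0426] rect mm ((470.722900390625, 105.64722442626953), (36.72374725341797, 40.37796401977539), 3.629201889038086)
```

```bash
python3 -m handwheel '[[[0,0,-0.035,0,0,0],[0,0,-0.035,0,0,0],[0,0,-0.025,0,0,0],[0,0,-0.01,0,0,0],[0,0,0,0,0,0]]]' 1
python3 -m handwheel '[[[0,0,0,0,0,0],[0,0,0,0,0,0],[0,0,0,0,0,0],[0,0,0,0,0,0],[0,0,0,0,0,0],[0,0,0,0,0,0],[0,0,0,0,0,0],[0,0,0,0,0,0],[0,0,0,0,0,0],[0,0,0,0,0,0]]]' 0.2
```

```text
time: 10.78
tool_pos: [0.4694, 0.1052, 0.0084]
tool_rot: [-0.002, -0.034, 0.999, -0.0]
contact_force: [-0.1, 0.4, -0.5]
gripper_width: 1.001
grasp_force: 0.0
time: 11.62
tool_pos: [0.4728, 0.1062, 0.0124]
tool_rot: [0.002, -0.035, 0.999, -0.0]
contact_force: [0.2, -0.6, 6.7]
gripper_width: 0.458
grasp_force: 62.3
```

```bash
python3 -m handwheel '[[[0,0,0.015,0,0,0],[0,0,0.04,0,0,0],[0,0,0.04,0,0,0],[0,0,0.04,0,0,0],[0,0,0.04,0,0,0],[0.0036,-0.0299,0,0,0,-7.09],[0.0036,-0.0299,0,0,0,-7.09],[0.0036,-0.0299,0,0,0,-7.09],[0.0036,-0.0299,0,0,0,-7.09],[0.0036,-0.0299,0,0,0,-7.09],[0.0036,-0.0299,0,0,0,-7.09],[0.0036,-0.0299,0,0,0,-7.09],[0.0036,-0.0299,0,0,0,-7.09],[0.0036,-0.0299,0,0,0,-7.09],[0.0036,-0.0299,0,0,0,-7.09],[0.0036,-0.0299,0,0,0,-7.09],[0.0036,-0.0299,0,0,0,-7.09],[0.0036,-0.0299,0,0,0,-7.09],[0,0,0,0,0,0],[0,0,0,0,0,0]]]'
python3 - <<'E'
from look import *
s=state()
a=R.from_quat(np.roll(s['tool_rot'],-1)).as_matrix();print(np.degrees(np.arctan2(a[1,1],a[0,1])),s['tool_pos'])
ci,im,D,P=look('w6',['low_v_center'])
rect(P,.062,.1,[.45,.58,-.2,-.12]); rect(P,.1,.13,[.4,.65,-.14,0.05])
m=np.zeros((400,640),bool);m[200:345,220:410]=1
q=rect(np.where(m[...,None],P,0),.19,.24,[.49,.545,-.32,-.24])
E
```

```text
time: 13.28
tool_pos: [0.517, -0.2834, 0.1843]
tool_rot: [-0.001, 0.696, 0.718, 0.0]
contact_force: [0.0, 0.5, -3.2]
gripper_width: 0.455
grasp_force: 61.7
1.7960130354425754 [ 0.517  -0.2834  0.1843]
[ 0.517  -0.2823  0.1843] [-0.0011  0.6954  0.7186  0.0001] [ 0.5145 -0.2165  0.328 ]
low_v_center [  0.85 320.9   12.2 ] [ 0.513  -0.1588  0.0612]
n 3639 z [0.0626 0.0753 0.0807] rect mm ((514.1029052734375, -164.4010009765625), (58.203983306884766, 25.200117111206055), 1.9140726327896118)Traceback (most recent call last):
  File "<stdin>", line 5, in <module>
  File "look.py", line 14, in rect
    q=P[m];r=cv2.minAreaRect((q[:,:2]*1000).astype(np.float32));print('n',len(q),'z',np.percentile(q[:,2],[2,50,98]),'rect mm',r);return q
                                                                                     ~~~~~~~~~~~~~^^^^^^^^^^^^^^^^^^
    return _quantile_unchecked(
        a, q, axis, out, overwrite_input, method, keepdims, weights)
    return _ureduce(a,
                    func=_quantile_ureduce_func,
    ...<5 lines>...
                    overwrite_input=overwrite_input,
                    method=method)
    r = func(a, **kwargs)
    result = _quantile(arr,
                       quantiles=q,
    ...<2 lines>...
                       out=out,
                       weights=wgt)
    slices_having_nans = np.isnan(arr[-1, ...])
                                  ~~~^^^^^^^^^
IndexError: index -1 is out of bounds for axis 0 with size 0
```

View pics/w6.png

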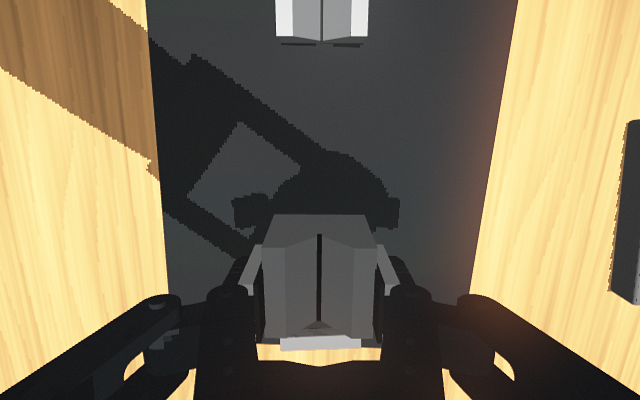

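The held tall block (319,280) lines up with the low block (321,15). I'll measure it and compare the two V lines.

Run:
```python
from look import *
P=np.load('w6.npz')['P']
m=np.zeros((400,640),bool);m[210:345,258:382]=1
Q=np.where(m[...,None],P,0)
q=rect(Q,.185,.26,[.48,.56,-.33,-.24])
mm=(P[...,2]>.062)&(P[...,2]<.1)&(P[...,1]<-.14)&(P[...,1]>-.2);p=P[mm];print('low x range',p[:,0].min(),p[:,0].max())
# V bottoms: dark stripes
im=np.load('w6.npz')['im'].sum(2)
for v in [5,20,33,250,280,305]:
    c=np.arange(305,335);seg=im[v,305:335].astype(float);u=c[seg<seg.min()+25].mean();print(v,u,P[v,int(round(u))])
```

```text
n 13451 z [0.1885 0.2106 0.2239] rect mm ((516.5791625976562, -282.8897399902344), (49.87252426147461, 37.368350982666016), 1.4975324869155884)
low x range 0.4848208986843832 0.5435967233874808
5 321.5 [ 0.5142 -0.1545  0.0612]
20 321.5 [ 0.5145 -0.1636  0.061 ]
33 321.5 [ 0.5148 -0.1719  0.0622]
250 319.0 [ 0.5161 -0.2702  0.2035]
280 318.5 [ 0.5161 -0.2827  0.2031]
305 318.5 [ 0.5164 -0.2935  0.2031]
```

```bash
python3 -m handwheel '[[[0.0009,0,-0.038,0,0,0],[0,0,-0.038,0,0,0],[0,0,-0.034,0,0,0],[0,0,-0.009,0,0,0],[0,0,-0.004,0,0,0],[0,0,-0.001,0,0,0],[0,0,-0.001,0,0,0],[0,0,0,0,0,0]]]'; python3 -m handwheel '[[[0,0,-0.001,0,0,0],[0,0,-0.001,0,0,0],[0,0,0,0,0,0]]]'
```

```text
time: 14.05
tool_pos: [0.5197, -0.283, 0.0621]
tool_rot: [0.002, 0.695, 0.719, 0.0]
contact_force: [-1.0, -0.6, -3.4]
gripper_width: 0.456
grasp_force: 61.9
time: 14.3
tool_pos: [0.5193, -0.283, 0.0595]
tool_rot: [0.001, 0.695, 0.719, 0.0]
contact_force: [0.3, 0.9, 0.4]
gripper_width: 0.461
grasp_force: 62.2
```

```bash
python3 -m handwheel '[[[0,0,-0.0007,0,0,0],[0,0,0,0,0,0]]]'; python3 -m handwheel '[[[0,0,0,0,0,0],[0,0,0,0,0,0],[0,0,0,0,0,0],[0,0,0,0,0,0],[0,0,0,0,0,0],[0,0,0.01,0,0,0],[0,0,0.035,0,0,0],[0,0.01,0.04,0,0,0],[0,0.01,0.04,0,0,0],[0,0.01,0.04,0,0,0],[0,0.01,0.04,0,0,0],[0,0,0,0,0,0],[0,0,0,0,0,0]]]' 1
cat > chk.py <<'E'
from look import *
import sys
def med_angle(P,zlo,zhi,box):rect(P,zlo,zhi,box)
ci,im,D,P=look(sys.argv[1],[])
rect(P,.062,.1,[.45,.58,-.2,-.13]);rect(P,.067,.1,[.45,.58,-.32,-.24]); rect(P,.1,.13,[.4,.65,-.14,0.05])
im=im.sum(2)
for lo,hi in [(-.175,-.142),(-.298,-.266)]:
    m=(P[...,1]>lo)&(P[...,1]<hi)&(P[...,0]>.506)&(P[...,0]<.526)
    rows=np.unique(np.where(m)[0]);pts=[]
    for v in rows[2:-2]:
        c=np.where(m[v])[0]
        if len(c)<5: continue
        z=im[v,c].astype(float);u=c[z<z.min()+25]
        if len(u)<8: pts.append(P[v,u].mean(0))
    p=np.array(pts);f=np.polyfit(p[:,1],p[:,0],1);print('V line',len(p),np.median(p,0),'slope deg',np.degrees(np.arctan(-f[0])))
E
python3 chk.py w7
```

```text
time: 14.47
tool_pos: [0.5194, -0.2831, 0.0595]
tool_rot: [0.001, 0.695, 0.719, 0.0]
contact_force: [-0.7, 1.9, 5.2]
gripper_width: 0.455
grasp_force: 62.9
time: 15.55
tool_pos: [0.5202, -0.243, 0.2678]
tool_rot: [0.004, 0.695, 0.719, 0.001]
contact_force: [-0.7, 0.6, -0.7]
gripper_width: 1.003
grasp_force: 0.0
[ 0.519  -0.2426  0.2645] [0.0016 0.6953 0.7187 0.0003] [ 0.5163 -0.1753  0.4111]
n 2785 z [0.0625 0.0763 0.0808] rect mm ((513.75390625, -158.72557067871094), (58.06144714355469, 35.837501525878906), 1.9891571998596191)
n 1727 z [0.0703 0.0858 0.0898] rect mm ((518.5961303710938, -282.7955322265625), (39.94189453125, 37.0400505065918), 1.4530611038208008)
n 1865 z [0.101  0.1108 0.1124] rect mm ((511.7541809082031, -111.57342529296875), (69.79985046386719, 12.862765312194824), 2.529541492462158)
V line 35 [ 0.5136 -0.158   0.062 ] slope deg 1.7671162553112847
V line 30 [ 0.5186 -0.2832  0.0777] slope deg 1.8130148282044047
```

View pics/w7.png

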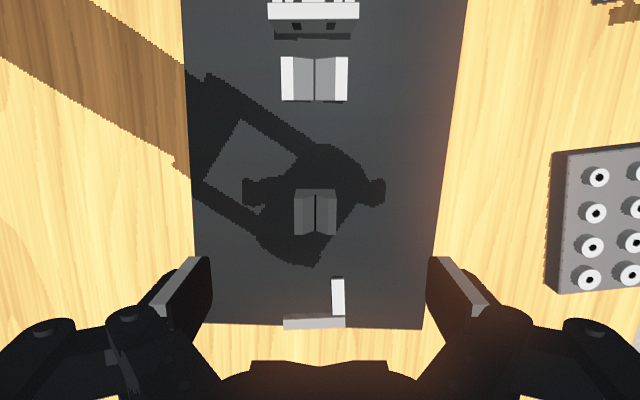

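The V-blocks stand in line in front of the angle plate (low at 314,79; tall at 315,212). Next is the chuck.

```bash
python3 -m handwheel '[[[-0.0047,0.0366,0,0,0,6.95],[-0.0047,0.0366,0,0,0,6.95],[-0.0047,0.0366,0,0,0,6.95],[-0.0047,0.0366,0,0,0,6.95],[-0.0047,0.0366,0,0,0,6.95],[-0.0047,0.0366,0,0,0,6.95],[-0.0047,0.0366,0,0,0,6.95],[-0.0047,0.0366,0,0,0,6.95],[-0.0047,0.0366,0,0,0,6.95],[-0.0047,0.0366,-0.01,0,0,6.95],[-0.0047,0.0366,-0.02,0,0,6.95],[-0.0047,0.0366,-0.02,0,0,6.95],[-0.0047,0.0366,-0.02,0,0,6.95],[0,0,-0.02,0,0,0],[0,0,0,0,0,0],[0,0,0,0,0,0]]]' 1
python3 - <<'E'
from look import *
s=state()
a=R.from_quat(np.roll(s['tool_rot'],-1)).as_matrix();print(np.degrees(np.arctan2(a[1,1],a[0,1])),s['tool_pos'])
ci,im,D,P=look('w8',['chuck_center','gauge_tip','gauge_post'])
for x in np.arange(.384,.58,.006):
    m=(abs(P[...,0]-x)<.0015)&(abs(P[...,1]-.235)<.035)&(P[...,2]>.042)&(P[...,2]<.08);q=P[m]
    if len(q): print(round(x,3),len(q),q[:,2].max().round(4),q[:,1].min().round(4),q[:,1].max().round(4),(q[:,1].min()/2+q[:,1].max()/2).round(4))
E
```

```text
time: 16.93
tool_pos: [0.4557, 0.2318, 0.1699]
tool_rot: [-0.003, -0.019, 1.0, -0.001]
contact_force: [-0.5, -0.3, 0.7]
gripper_width: 1.001
grasp_force: 0.0
92.22965418307167 [0.4557 0.2318 0.1699]
[0.457  0.2317 0.1719] [-0.0012 -0.0189  0.9998 -0.0005] [0.3886 0.2291 0.3139]
chuck_center [  0.9 326.3 193.5] [0.4511 0.2363 0.0601]
gauge_tip [  0.72 312.7  337.  ] [0.6123 0.2305 0.0047]
0.396 233 0.0627 0.2121 0.2524 0.2322
0.402 254 0.0634 0.2115 0.2535 0.2325
0.408 255 0.0629 0.2116 0.2538 0.2327
0.414 232 0.0627 0.2127 0.2534 0.2331
0.42 229 0.0626 0.2126 0.2536 0.2331
0.426 229 0.0621 0.2127 0.2536 0.2332
0.432 229 0.0621 0.2128 0.254 0.2334
0.438 217 0.0622 0.213 0.2532 0.2331
0.444 214 0.0619 0.2131 0.2538 0.2335
0.45 209 0.0619 0.2143 0.2544 0.2343
0.456 221 0.0623 0.2135 0.2547 0.2341
0.462 200 0.062 0.2146 0.2541 0.2344
0.468 19 0.0505 0.2295 0.2419 0.2357
0.474 89 0.051 0.2257 0.244 0.2348
0.48 85 0.0508 0.2259 0.2443 0.2351
0.486 86 0.0508 0.2261 0.2446 0.2353
0.492 81 0.051 0.2263 0.2448 0.2356
0.498 80 0.0512 0.2265 0.2443 0.2354
0.504 78 0.051 0.2259 0.2446 0.2352
0.51 76 0.0514 0.227 0.245 0.236
0.516 80 0.0512 0.2272 0.2453 0.2362
0.522 80 0.0502 0.2265 0.2456 0.236
0.528 75 0.0508 0.2267 0.245 0.2358
0.534 70 0.0505 0.227 0.2461 0.2365
0.54 76 0.0507 0.2271 0.2456 0.2364
0.546 68 0.0509 0.2282 0.2459 0.237
0.552 70 0.0506 0.2275 0.2462 0.2368
0.558 69 0.051 0.2286 0.2465 0.2376
0.564 56 0.0513 0.2279 0.2467 0.2373
0.57 23 0.0797 0.2283 0.2337 0.231
```

View pics/w8.png

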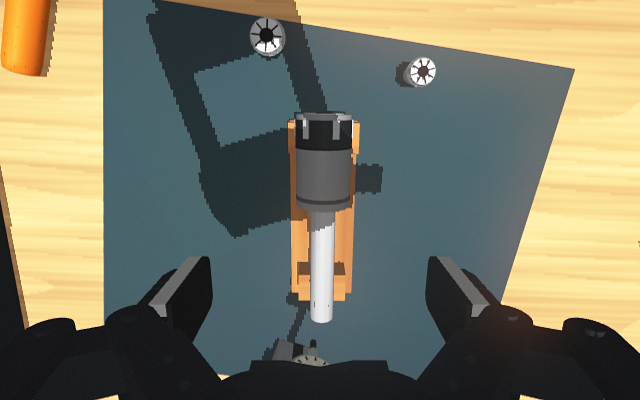

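The chuck lies centred under the tool: nut at (323,125), shank end at (321,320). Descend and grip.

```bash
python3 -m handwheel '[[[-0.0025,0.0018,-0.038,0,0,0],[0,0,-0.038,0,0,0],[0,0,-0.038,0,0,0],[0,0,-0.028,0,0,0],[0,0,-0.009,0,0,0],[0,0,-0.005,0,0,0],[0,0,0,0,0,0]]]' 1
python3 -m handwheel '[[[0,0,0,0,0,0],[0,0,0,0,0,0],[0,0,0,0,0,0],[0,0,0,0,0,0],[0,0,0,0,0,0],[0,0,0,0,0,0],[0,0,0,0,0,0],[0,0,0,0,0,0],[0,0,0,0,0,0],[0,0,0,0,0,0]]]' 0.2
```

```text
time: 17.72
tool_pos: [0.4559, 0.2341, 0.0177]
tool_rot: [0.0, -0.019, 1.0, 0.0]
contact_force: [0.1, -0.4, 0.3]
gripper_width: 0.995
grasp_force: 0.0
time: 18.55
tool_pos: [0.4564, 0.2348, 0.019]
tool_rot: [0.001, -0.019, 1.0, 0.0]
contact_force: [-1.9, -2.1, 6.3]
gripper_width: 0.474
grasp_force: 59.8
```

```bash
python3 -m handwheel '[[[0,0,0.002,0,0,0],[0,0,0.003,0,0,0],[-0.008,-0.0003,0.001,0,0,0],[-0.01,-0.0003,0.001,0,0,0],[-0.008,-0.0003,0.003,0,0,0],[0,0,0.015,0,0,0],[0,0,0.035,0,0,0],[0,0,0.04,0,0,0],[0,0,0.04,0,0,0],[0,0,0.04,0,0,0],[0,0,0.04,0,0,0],[0,0,0,0,0,0]]]'
python3 -m handwheel '[[[0.0061,-0.0304,0,0,0,-6.43],[0.0061,-0.0304,0,0,0,-6.43],[0.0061,-0.0304,0,0,0,-6.43],[0.0061,-0.0304,0,0,0,-6.43],[0.0061,-0.0304,0,0,0,-6.43],[0.0061,-0.0304,0,0,0,-6.43],[0.0061,-0.0304,0,0,0,-6.43],[0.0061,-0.0304,0,0,0,-6.43],[0.0061,-0.0304,0,0,0,-6.43],[0.0061,-0.0304,0,0,0,-6.43],[0.0061,-0.0304,0,0,0,-6.43],[0.0061,-0.0304,0,0,0,-6.43],[0.0061,-0.0304,0,0,0,-6.43],[0.0061,-0.0304,0,0,0,-6.43],[0,0,0,0,0,0],[0,0,0,0,0,0]]]'
cat > held.py <<'E'
from look import *
import sys
s=state()
a=R.from_quat(np.roll(s['tool_rot'],-1)).as_matrix();print(np.degrees(np.arctan2(a[1,1],a[0,1])),s['tool_pos'])
ci,im,D,P=look(sys.argv[1],['chuck_center','stop','low_v_center','tall_v_center'])
zt=float(sys.argv[2])
for y in np.arange(-.32,-.1,.008):
    m=(abs(P[...,1]-y)<.003)&(abs(P[...,0]-.515)<.04)&(P[...,2]>zt-.012)&(P[...,2]<zt+.02);q=P[m]
    if len(q)>5: print(round(y,3),len(q),q[:,2].max().round(4),q[:,0].min().round(4),q[:,0].max().round(4))
E
python3 held.py w9 0.27
```

```text
time: 19.55
tool_pos: [0.4319, 0.2348, 0.2465]
tool_rot: [0.007, -0.02, 1.0, 0.003]
contact_force: [2.0, 1.6, -5.0]
gripper_width: 0.467
grasp_force: 63.7
time: 20.88
tool_pos: [0.5128, -0.1925, 0.2339]
tool_rot: [-0.003, 0.694, 0.72, -0.001]
contact_force: [0.9, 0.6, -8.1]
gripper_width: 0.471
grasp_force: 63.9
2.1040337456554257 [ 0.5128 -0.1925  0.2339]
[ 0.5129 -0.1915  0.2342] [-0.0024  0.6934  0.7206 -0.0004] [ 0.5104 -0.1258  0.3778]
chuck_center [  0.7 320.1 284.8] [ 0.5124 -0.1811  0.2757]
stop [  0.83 323.4   93.5 ] [ 0.5123 -0.1184  0.0494]
-0.224 79 0.2646 0.5041 0.5222
-0.216 621 0.266 0.504 0.5219
-0.208 7 0.2736 0.4919 0.5146
-0.2 1885 0.29 0.4754 0.5545
-0.192 2404 0.29 0.4751 0.551
-0.184 4840 0.29 0.4757 0.555
-0.176 2055 0.2894 0.4916 0.5547
-0.168 2028 0.2774 0.4911 0.5319
-0.16 2045 0.2776 0.4903 0.5318
-0.152 2376 0.2787 0.4904 0.532
-0.144 2558 0.2786 0.49 0.5324
-0.136 2789 0.2782 0.4899 0.5319
```

View pics/w9.png

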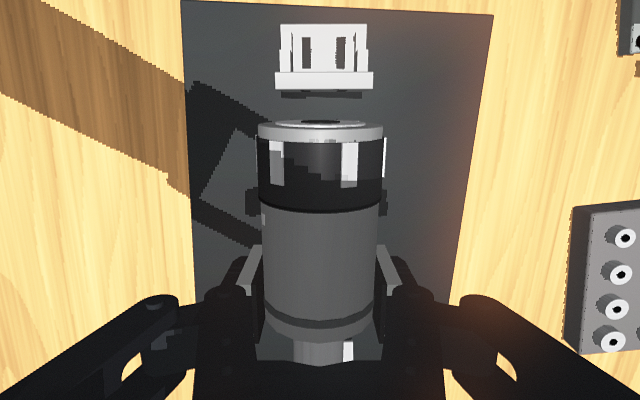

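The chuck is held level with its nut facing the angle plate's upright (320,80). Lower it close to the blocks.

```bash
python3 -m handwheel '[[[0.0017,0,-0.02,0,0,0.3],[0,0,-0.038,0,0,0],[0,0,-0.038,0,0,0],[0,0,-0.036,0,0,0],[0,0,-0.018,0,0,0],[0,0,-0.005,0,0,0],[0,0,0,0,0,0]]]'
python3 held.py w10 0.12; cp pics/w10.png pics/v.png
```

```text
time: 21.72
tool_pos: [0.5149, -0.1908, 0.08]
tool_rot: [-0.002, 0.691, 0.723, -0.001]
contact_force: [-0.1, 0.4, -8.2]
gripper_width: 0.47
grasp_force: 63.7
2.577748962574157 [ 0.5149 -0.1908  0.08  ]
[ 0.5165 -0.1918  0.0824] [0.0002 0.6911 0.7228 0.0001] [ 0.5117 -0.1241  0.2238]
chuck_center [  0.77 318.3  284.5 ] [ 0.5136 -0.1797  0.1213]
stop [  0.69 324.5   83.9 ] [ 0.5129 -0.1172  0.0776]
-0.216 471 0.112 0.508 0.522
-0.208 103 0.1116 0.5086 0.5221
-0.2 1551 0.139 0.475 0.555
-0.192 2973 0.1393 0.475 0.555
-0.184 4503 0.1399 0.475 0.555
-0.176 3393 0.14 0.4838 0.555
-0.168 1980 0.1242 0.4939 0.5329
-0.16 2112 0.1235 0.4935 0.5327
-0.152 2333 0.124 0.4928 0.5327
-0.144 2463 0.1242 0.4925 0.5324
-0.136 2637 0.1241 0.4922 0.5322
-0.128 221 0.1181 0.5057 0.5309
-0.12 444 0.1127 0.4776 0.5171
-0.112 5147 0.1131 0.4767 0.5472
-0.104 1464 0.113 0.4777 0.547
```

View pics/v.png

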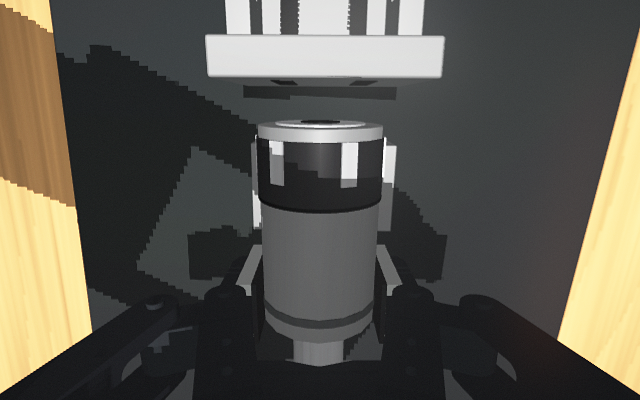

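```bash
python3 -m handwheel '[[[0.0004,0,-0.005,0,0,0],[0,0,-0.003,0,0,0],[0,0,-0.001,0,0,0],[0,0,-0.001,0,0,0],[0,0,0,0,0,0]]]'; python3 -m handwheel '[[[0,0,-0.001,0,0,0],[0,0,0,0,0,0]]]'; python3 -m handwheel '[[[0,0,-0.001,0,0,0],[0,0,0,0,0,0]]]'
```

```text
time: 22.38
tool_pos: [0.5162, -0.1921, 0.0714]
tool_rot: [-0.0, 0.691, 0.722, -0.0]
contact_force: [-0.0, -0.2, -8.0]
gripper_width: 0.474
grasp_force: 63.9
time: 22.55
tool_pos: [0.5165, -0.1922, 0.0708]
tool_rot: [-0.0, 0.691, 0.722, -0.0]
contact_force: [-0.1, 0.9, -8.3]
gripper_width: 0.467
grasp_force: 64.0
time: 22.72
tool_pos: [0.5165, -0.1923, 0.0703]
tool_rot: [-0.0, 0.691, 0.722, -0.0]
contact_force: [-2.5, 0.5, -4.4]
gripper_width: 0.476
grasp_force: 64.2
```

Contact is starting, so I'll keep going in small steps.

```bash
python3 -m handwheel '[[[0,0,-0.0007,0,0,0],[0,0,0,0,0,0]]]'; python3 -m handwheel '[[[0,0,-0.0007,0,0,0],[0,0,0,0,0,0]]]'; python3 held.py w11 0.11 | grep -v '^-0.1 '
```

```text
time: 22.88
tool_pos: [0.5166, -0.1923, 0.0703]
tool_rot: [-0.0, 0.691, 0.722, -0.0]
contact_force: [-4.8, 2.3, -0.1]
gripper_width: 0.47
grasp_force: 64.7
time: 23.05
tool_pos: [0.5166, -0.1923, 0.0703]
tool_rot: [-0.0, 0.691, 0.722, -0.0]
contact_force: [-6.7, 2.8, 3.8]
gripper_width: 0.473
grasp_force: 65.1
2.51540093196917 [ 0.5166 -0.1923  0.0703]
[ 0.5166 -0.1923  0.0703] [-0.0002  0.6914  0.7224 -0.0002] [ 0.5132 -0.1253  0.2139]
chuck_center [  0.59 316.2  284.2 ] [ 0.5147 -0.1808  0.1122]
stop [  0.95 322.4   80.1 ] [ 0.514  -0.1172  0.0583]
tall_v_center [  0.71 321.7   80.  ] [ 0.5136 -0.1172  0.0597]
-0.224 19 0.1005 0.5094 0.5236
-0.216 503 0.1028 0.5089 0.5245
-0.208 83 0.1298 0.475 0.5217
-0.2 2118 0.13 0.475 0.5548
-0.192 3065 0.1296 0.475 0.555
-0.184 4836 0.13 0.475 0.555
-0.176 2094 0.1293 0.4956 0.5484
-0.168 2018 0.1138 0.4956 0.5344
-0.16 2078 0.1139 0.4946 0.5344
-0.152 2313 0.1148 0.4942 0.5345
-0.144 2499 0.114 0.4939 0.5344
-0.136 2692 0.1141 0.4939 0.534
-0.12 962 0.1131 0.4776 0.5245
-0.112 6305 0.1132 0.477 0.5474
-0.104 1781 0.1132 0.478 0.547
```

```bash
python3 -m handwheel '[[[-0.0008,0,0,0,0,0],[-0.0005,0,-0.0005,0,0,0],[0,0,0,0,0,0]]]'; python3 -m handwheel '[[[0,0,-0.0006,0,0,0],[0,0,0,0,0,0]]]'
```

```text
time: 23.55
tool_pos: [0.5162, -0.1927, 0.0698]
tool_rot: [0.001, 0.691, 0.722, 0.0]
contact_force: [-4.3, 2.3, 5.6]
gripper_width: 0.473
grasp_force: 65.3
time: 23.72
tool_pos: [0.5163, -0.1927, 0.0698]
tool_rot: [0.001, 0.691, 0.722, 0.0]
contact_force: [-6.1, 2.6, 9.2]
gripper_width: 0.478
grasp_force: 65.6
```

```bash
python3 -m handwheel '[[[0,0,0,0,0,0],[0,0,0,0,0,0],[0,0,0,0,0,0],[0,0,0,0,0,0],[0,0,0,0,0,0],[0,0,0.01,0,0,0],[0,0,0.03,0,0,0],[0,-0.005,0.04,0,0,0],[0,-0.005,0.04,0,0,0],[0,-0.005,0.04,0,0,0],[0,-0.005,0.03,0,0,0],[0,0,0,0,0,0],[0,0,0,0,0,0]]]' 1
python3 held.py w12 0.11
python3 - <<'E'
from look import *
P=np.load('w12.npz')['P']
rect(P,.1,.13,[.4,.65,-.128,0.05]);rect(P,.095,.13,[.47,.56,-.204,-.128])
E
```

```text
time: 24.8
tool_pos: [0.5165, -0.2132, 0.2615]
tool_rot: [0.003, 0.692, 0.722, 0.001]
contact_force: [0.3, -0.6, -0.7]
gripper_width: 1.003
grasp_force: 0.0
2.487459860953481 [ 0.5165 -0.2132  0.2615]
[ 0.5155 -0.2124  0.2587] [0.001  0.6915 0.7224 0.0003] [ 0.5121 -0.1457  0.4049]
chuck_center [  0.79 315.2  155.2 ] [ 0.5126 -0.1897  0.1113]
stop [  0.92 320.5   66.9 ] [ 0.5138 -0.1174  0.0666]
tall_v_center [  0.7 314.2 238.8] [ 0.5148 -0.267   0.1   ]
-0.304 28 0.1018 0.5115 0.5256
-0.296 86 0.102 0.5122 0.5261
-0.288 86 0.1019 0.5119 0.526
-0.28 90 0.1023 0.5116 0.5263
-0.272 89 0.1017 0.5113 0.526
-0.264 94 0.1024 0.5102 0.5248
-0.256 92 0.1024 0.509 0.5252
-0.248 94 0.1026 0.5094 0.5248
-0.24 95 0.1023 0.5091 0.5243
-0.232 99 0.1017 0.5099 0.5241
-0.224 101 0.1021 0.5094 0.5237
-0.216 96 0.1023 0.5084 0.5224
-0.208 94 0.1023 0.5089 0.5229
-0.2 313 0.1132 0.4956 0.5346
-0.192 329 0.1132 0.4954 0.535
-0.184 330 0.113 0.4952 0.5344
-0.176 352 0.1132 0.495 0.5341
-0.168 350 0.1132 0.4949 0.5335
-0.16 359 0.1133 0.4938 0.533
-0.152 374 0.1132 0.4936 0.5334
-0.144 374 0.1139 0.4934 0.5329
-0.136 356 0.1132 0.4933 0.5323
-0.12 190 0.1124 0.4773 0.5294
-0.112 777 0.1134 0.4773 0.547
-0.104 169 0.1128 0.4779 0.5464
n 1655 z [0.1024 0.1109 0.1125] rect mm ((512.0327758789062, -111.65318298339844), (69.75160217285156, 12.30935287475586), 1.8786245584487915)
n 4217 z [0.0975 0.1094 0.1126] rect mm ((514.6546630859375, -168.19644165039062), (42.27968978881836, 70.58872985839844), 2.581145763397217)
```

View pics/w12.png

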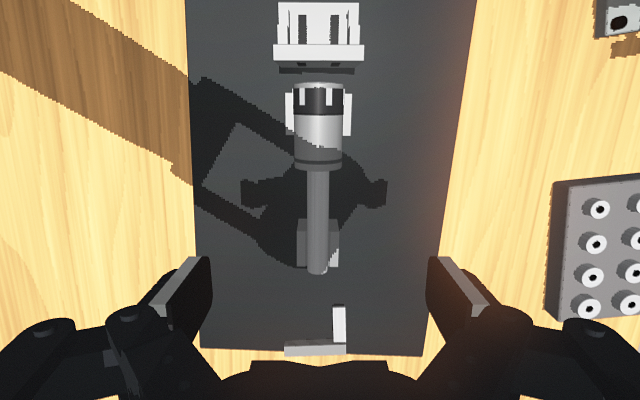

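The chuck lies level in both blocks (head 318,140; shank end 317,270). The nut gap is about 15 mm and the axis is square to the face. Now to the grey gauge.

```bash
python3 -m handwheel '[[[0.0080,0.0304,0.002,0,0,5.14],[0.0080,0.0304,0.002,0,0,5.14],[0.0080,0.0304,0.002,0,0,5.14],[0.0080,0.0304,0.002,0,0,5.14],[0.0080,0.0304,0.002,0,0,5.14],[0.0080,0.0304,0.002,0,0,5.14],[0.0080,0.0304,0.002,0,0,5.14],[0.0080,0.0304,0.002,0,0,5.14],[0.0080,0.0304,0.002,0,0,5.14],[0.0080,0.0304,0.002,0,0,5.14],[0.0080,0.0304,0,0,0,5.14],[0.0080,0.0304,0,0,0,5.14],[0.0080,0.0304,0,0,0,5.14],[0.0080,0.0304,0,0,0,5.14],[0,0,0,0,0,0],[0,0,0,0,0,0]]]' 1
python3 - <<'E'
from look import *
s=state()
a=R.from_quat(np.roll(s['tool_rot'],-1)).as_matrix();print(np.degrees(np.arctan2(a[1,1],a[0,1])),s['tool_pos'])
ci,im,D,P=look('w13',['gauge_post','gauge_tip'])
b=[.53,.70,.15,.27]
for lo,hi in [(.15,.17),(.12,.15),(.1,.12),(.08,.1),(.02,.045)]:
    print(lo);rect(P,lo,hi,b)
E
```

```text
time: 26.38
tool_pos: [0.6266, 0.2147, 0.2754]
tool_rot: [-0.001, 0.134, 0.991, -0.001]
contact_force: [-1.0, 0.2, 0.5]
gripper_width: 0.999
grasp_force: 0.0
74.58198380844219 [0.6266 0.2147 0.2754]
[0.6266 0.2136 0.2757] [-0.0012  0.135   0.9908 -0.0007] [0.5614 0.2324 0.4192]
gauge_post [  0.56 318.2  201.4 ] [0.6302 0.2123 0.1584]
gauge_tip [  0.89 323.5  116.9 ] [0.5724 0.2322 0.1238]
0.15
n 386 z [0.1506 0.1588 0.1603] rect mm ((633.894287109375, 212.86708068847656), (13.749312400817871, 14.469802856445312), 74.30032348632812)
0.12
n 539 z [0.1202 0.1224 0.1469] rect mm ((598.1795043945312, 223.11813354492188), (20.99114227294922, 62.46064758300781), 72.34404754638672)
0.1
n 1324 z [0.1035 0.1101 0.1196] rect mm ((606.6287231445312, 223.0619659423828), (37.90756607055664, 80.5186767578125), 76.43508911132812)
0.08
n 15 z [0.0904 0.095  0.0998] rect mm ((595.3593139648438, 223.30429077148438), (19.053640365600586, 57.2065544128418), 74.04679107666016)
0.02
n 1696 z [0.0257 0.036  0.0412] rect mm ((593.8379516601562, 220.21963500976562), (47.00709915161133, 141.1526336669922), 74.09910583496094)
```

View pics/w13.png

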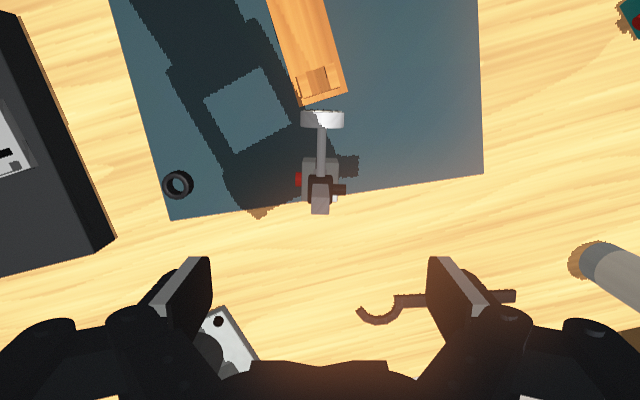

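The single grey gauge: post top (319,203), dial (322,118). The turquoise one is only at the far corner (630,10). I'll descend on the grey post.

```bash
python3 -m handwheel '[[[0.0037,-0.0005,-0.02,0,0,0],[0.0037,-0.0005,-0.02,0,0,0],[0,0,-0.035,0,0,0],[0,0,-0.035,0,0,0],[0,0,-0.03,0,0,0],[0,0,-0.013,0,0,0],[0,0,0,0,0,0]]]' 1
python3 -m handwheel '[[[0,0,0,0,0,0],[0,0,0,0,0,0],[0,0,0,0,0,0],[0,0,0,0,0,0],[0,0,0,0,0,0],[0,0,0,0,0,0],[0,0,0,0,0,0],[0,0,0,0,0,0],[0,0,0,0,0,0],[0,0,0,0,0,0],[0,0,0,0,0,0],[0,0,0,0,0,0],[0,0,0,0,0,0],[0,0,0,0,0,0]]]' 0
```

```text
time: 27.12
tool_pos: [0.6318, 0.2106, 0.1196]
tool_rot: [-0.004, 0.136, 0.991, -0.001]
contact_force: [-0.9, -0.2, -0.5]
gripper_width: 1.001
grasp_force: 0.0
time: 28.28
tool_pos: [0.6354, 0.2128, 0.1259]
tool_rot: [0.001, 0.135, 0.991, 0.001]
contact_force: [-0.2, 0.3, 6.3]
gripper_width: 0.153
grasp_force: 59.8
```

```bash
python3 -m handwheel '[[[0,0,0.01,0,0,0],[0,0,0.03,0,0,0],[0,0,0.035,0,0,0],[0,0,0.035,0,0,0],[0,0,0.03,0,0,0],[0,0,0.015,0,0,0],[0,0,0,0,0,0]]]'
python3 -m handwheel '[[[-0.002,-0.016,0,0,0,0.6],[-0.004,-0.031,0,0,0,1.3],[-0.004,-0.032,0,0,0,1.3],[-0.004,-0.032,0,0,0,1.3],[-0.004,-0.032,0,0,0,1.3],[-0.004,-0.032,0,0,0,1.3],[-0.004,-0.032,0,0,0,1.3],[-0.004,-0.032,0,0,0,1.3],[-0.004,-0.032,0,0,0,1.3],[-0.004,-0.032,0,0,0,1.3],[-0.004,-0.032,0,0,0,1.3],[-0.004,-0.032,0,0,0,1.3],[-0.004,-0.032,0,0,0,1.3],[-0.003,-0.031,0,0,0,1.3],[-0.002,-0.015,0,0,0,0.4],[0,0,0,0,0,0],[0,0,0,0,0,0]]]'
python3 - <<'E'
from look import *
s=state()
a=R.from_quat(np.roll(s['tool_rot'],-1)).as_matrix();print(np.degrees(np.arctan2(a[1,1],a[0,1])),s['tool_pos'])
ci,im,D,P=look('w14',['gauge_tip','chuck_center','tall_v_center'])
z0=s['tool_pos'][2]
b=[.47,.62,-.3,-.17]
for lo,hi in [(-.03,.0),(.0,.02)]:
    print(lo);rect(P,z0+lo,z0+hi,b)
E
```

```text
time: 28.87
tool_pos: [0.6359, 0.2125, 0.2833]
tool_rot: [0.003, 0.135, 0.991, 0.001]
contact_force: [1.0, 0.4, -5.4]
gripper_width: 0.154
grasp_force: 59.4
time: 30.28
tool_pos: [0.5779, -0.2328, 0.2748]
tool_rot: [-0.003, -0.02, 1.0, 0.002]
contact_force: [-0.2, 0.6, -6.3]
gripper_width: 0.157
grasp_force: 59.4
92.2493576924006 [ 0.5779 -0.2328  0.2748]
[ 0.5783 -0.232   0.2755] [-0.0026 -0.0203  0.9998  0.0018] [ 0.5108 -0.2363  0.4188]
chuck_center [  0.8 365.7 110.5] [ 0.5144 -0.1966  0.1116]
tall_v_center [  0.7 265.5 108.5] [ 0.5163 -0.281   0.1007]
-0.03
n 6080 z [0.2523 0.2624 0.2729] rect mm ((544.217041015625, -231.70648193359375), (75.50896453857422, 36.82608413696289), 5.932161808013916)
0.0
n 1632 z [0.2758 0.2875 0.2944] rect mm ((568.5017700195312, -233.68185424804688), (5.709588050842285, 40.34736633300781), 2.8653011322021484)
```

View pics/w14.png

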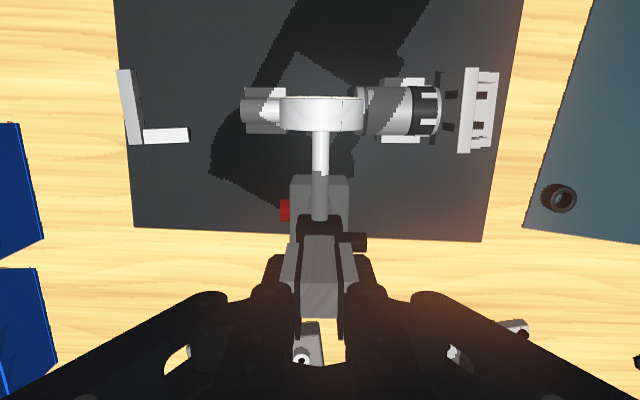

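The gauge hangs square above its place: arm along column 320, dial (321,115) over the shank. Check the angle and dial position from depth.

Run:
```python
from look import *
d=np.load('w14.npz');P=d['P']
def bx(r0,r1,c0,c1,zlo,zhi):
    p=P[r0:r1,c0:c1].reshape(-1,3);return p[(p[:,2]>zlo)&(p[:,2]<zhi)]
for r0,r1 in [(95,130),(134,150),(150,168),(240,270),(280,310)]:
    p=bx(r0,r1,250,390,.2,.31);print(r0,len(p),'y',p[:,1].min(),p[:,1].max(),'mid',(p[:,1].min()+p[:,1].max())/2,'med',np.median(p,0))
for r0 in [134,140,146,152,158,164]:
    p=bx(r0,r0+4,305,335,.2,.31);print(p[:,0].mean(),(p[:,1].min()+p[:,1].max())/2)
```

```text
95 2783 y -0.2528770158194138 -0.21647925450115935 mid -0.23467813516028657 med [ 0.5144 -0.2349  0.2699]
134 282 y -0.23820895198335024 -0.2303359411012137 mid -0.23427244654228196 med [ 0.5271 -0.2344  0.2567]
150 305 y -0.2379537866822376 -0.2303274333301041 mid -0.23414061000617087 med [ 0.5349 -0.2342  0.2566]
240 2696 y -0.2537088226885284 -0.2101338982414512 mid -0.2319213604649898 med [ 0.5696 -0.232   0.2884]
280 1204 y -0.25367994934000443 -0.2133342432609748 mid -0.2335070963004896 med [ 0.5737 -0.2335  0.3078]
0.5245226557706314 -0.23433805091164045
0.527175157959577 -0.23423186840588361
0.5298553675634676 -0.23435263927879696
0.5325436492431167 -0.23425305944734748
0.5352942639994905 -0.2341251767755147
0.5380251715904574 -0.23402625892658357
```

```bash
python3 -m handwheel '[[[0.0004,0.0004,-0.015,0,0,0],[0.0004,0.0004,-0.025,0,0,0],[0,0,-0.025,0,0,0],[0,0,-0.018,0,0,0],[0,0,-0.01,0,0,0],[0,0,-0.005,0,0,0],[0,0,0,0,0,0],[0,0,0,0,0,0]]]'; python3 -m handwheel '[[[0,0,-0.0015,0,0,0],[0,0,-0.001,0,0,0],[0,0,0,0,0,0]]]'; python3 -m handwheel '[[[0,0,-0.001,0,0,0],[0,0,0,0,0,0]]]'
```

```text
time: 31.15
tool_pos: [0.581, -0.2319, 0.1824]
tool_rot: [0.001, -0.021, 1.0, -0.0]
contact_force: [-0.2, -1.1, -6.5]
gripper_width: 0.152
grasp_force: 59.4
time: 31.4
tool_pos: [0.5809, -0.2321, 0.18]
tool_rot: [0.001, -0.021, 1.0, -0.0]
contact_force: [-0.1, -0.8, -7.3]
gripper_width: 0.152
grasp_force: 59.4
time: 31.57
tool_pos: [0.5805, -0.2319, 0.1782]
tool_rot: [0.0, -0.021, 1.0, -0.0]
contact_force: [-0.2, 0.5, -7.3]
gripper_width: 0.152
grasp_force: 59.4
```

```bash
python3 -m handwheel '[[[0,0,-0.001,0,0,0],[0,0,-0.001,0,0,0],[0,0,-0.001,0,0,0],[0,0,0,0,0,0]]]';python3 -m handwheel '[[[0,0,-0.001,0,0,0],[0,0,0,0,0,0]]]';python3 -m handwheel '[[[0,0,-0.001,0,0,0],[0,0,0,0,0,0]]]'
python3 - <<'E'
from look import *
s=state();print(s['tool_pos'])
ci,im,D,P=look('w15',['gauge_tip'])
m=P[...,1]<0
p=P[80:135,240:400].reshape(-1,3)
p=p[p[:,2]>.13];print('dial',len(p),np.median(p,0),p.min(0),p.max(0))
for y in [-.272,-.266,-.26,-.215,-.209]:
    mm=(abs(P[...,1]-y)<.002)&(P[...,2]>.09)&(P[...,2]<.106)&(abs(P[...,0]-.517)<.02);q=P[mm]
    if len(q):print(y,len(q),q[:,0].min(),q[:,0].max(),q[:,2].max())
E
```

```text
time: 31.9
tool_pos: [0.5802, -0.2317, 0.1745]
tool_rot: [-0.0, -0.021, 1.0, 0.0]
contact_force: [-0.7, 0.5, -7.2]
gripper_width: 0.152
grasp_force: 59.4
time: 32.07
tool_pos: [0.5804, -0.2318, 0.1737]
tool_rot: [-0.0, -0.021, 1.0, 0.0]
contact_force: [0.6, 0.0, -7.4]
gripper_width: 0.157
grasp_force: 59.4
time: 32.23
tool_pos: [0.5805, -0.2318, 0.1729]
tool_rot: [0.0, -0.021, 1.0, -0.0]
contact_force: [0.6, 0.3, -6.4]
gripper_width: 0.156
grasp_force: 59.6
[ 0.5805 -0.2318  0.1729]
[ 0.5805 -0.2318  0.1729] [ 0.     -0.0207  0.9998  0.    ] [ 0.5125 -0.235   0.3166]
dial 2987 [ 0.5172 -0.2342  0.1677] [ 0.5098 -0.2521  0.1408] [ 0.5268 -0.2158  0.3166]
-0.272 242 0.49904231588494086 0.5337408727044093 0.10200314971501337
-0.266 223 0.5084363799982992 0.5323061044585834 0.1018577350393734
-0.26 206 0.508189361096398 0.5276749764388339 0.1025460135415815
-0.215 31 0.5063014713499674 0.5092358853189237 0.09897203822580697
-0.209 134 0.5060314929670351 0.525378704790228 0.10170378530546886
```

View pics/w15.png

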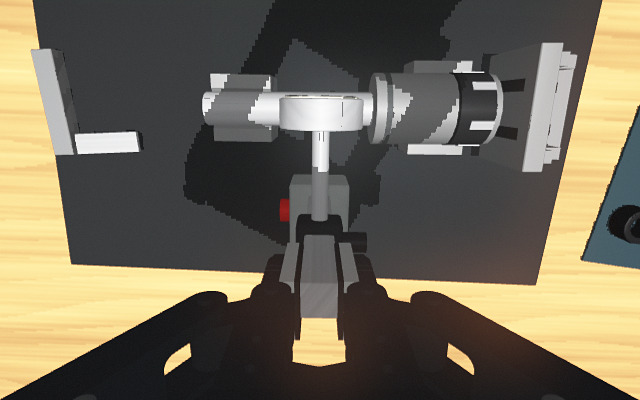

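The dial (321,112) sits over the bare shank between the tall block and the head. The tip is ~1.5 mm too far out, so I'll correct x and set it down.

```bash
python3 -m handwheel '[[[-0.0013,0,0.0005,0,0,0],[0,0,-0.0005,0,0,0],[0,0,-0.001,0,0,0],[0,0,0,0,0,0]]]';python3 -m handwheel '[[[0,0,-0.0008,0,0,0],[0,0,0,0,0,0]]]';python3 -m handwheel '[[[0,0,-0.0006,0,0,0],[0,0,0,0,0,0]]]'
```

```text
time: 32.67
tool_pos: [0.5793, -0.232, 0.1729]
tool_rot: [0.0, -0.021, 1.0, -0.0]
contact_force: [-0.6, 1.5, -1.8]
gripper_width: 0.158
grasp_force: 60.1
time: 32.83
tool_pos: [0.5795, -0.232, 0.1729]
tool_rot: [0.001, -0.021, 1.0, -0.0]
contact_force: [-3.0, 2.2, 3.1]
gripper_width: 0.156
grasp_force: 60.8
time: 33.0
tool_pos: [0.5796, -0.2321, 0.1729]
tool_rot: [0.001, -0.021, 1.0, -0.0]
contact_force: [-4.8, 2.2, 6.2]
gripper_width: 0.151
grasp_force: 61.3
```

```bash
python3 -m handwheel '[[[0,0,0.0008,0,0,0],[0,0,0,0,0,0]]]'; python3 -m handwheel '[[[0,0,0,0,0,0],[0,0,0,0,0,0],[0,0,0,0,0,0],[0,0,0,0,0,0],[0,0,0,0,0,0],[0,0,0,0,0,0],[0,0,0,0,0,0],[0,0,0.01,0,0,0],[0,0,0.02,0,0,0],[0,0,0.04,0,0,0],[0,0,0.04,0,0,0],[0,0,0.02,0,0,0],[0,0,0,0,0,0],[0,0,0,0,0,0]]]' 0.7
python3 - <<'E'
from look import *
ci,im,D,P=look('w16',['gauge_tip'])
rect(P,.195,.22,[.5,.64,-.29,-.19])
p=P[...,:].reshape(-1,3);q=p[(p[:,2]>.135)&(p[:,2]<.19)&(p[:,0]<.528)&(p[:,0]>.49)&(p[:,1]<-.2)&(p[:,1]>-.27)];print('dial',np.median(q,0),q.min(0),q.max(0))
rect(P,.148,.158,[.5,.64,-.29,-.19]);rect(P,.07,.092,[.555,.64,-.27,-.19]);rect(P,.095,.13,[.47,.56,-.204,-.128]);rect(P,.1,.13,[.4,.65,-.128,0.05])
for y in [-.29,-.28,-.272,-.266,-.26,-.215,-.209]:
    mm=(abs(P[...,1]-y)<.002)&(P[...,2]>.093)&(P[...,2]<.106)&(abs(P[...,0]-.517)<.02);q=P[mm]
    if len(q):print(y,len(q),q[:,0].min(),q[:,0].max(),q[:,2].max())
sc,_=grab_frame('scene');cv2.imwrite('pics/fin.png',np.hstack([cv2.resize(sc[70:210,190:350],None,fx=2.5,fy=2.85,interpolation=2),cv2.resize(im[:,120:520],(400,399))]))
E
```

```text
time: 33.17
tool_pos: [0.5796, -0.232, 0.1729]
tool_rot: [0.001, -0.021, 1.0, -0.0]
contact_force: [-3.4, 1.6, 5.6]
gripper_width: 0.152
grasp_force: 61.0
time: 34.33
tool_pos: [0.58, -0.2323, 0.3046]
tool_rot: [0.002, -0.021, 1.0, -0.001]
contact_force: [-0.7, 0.2, 0.2]
gripper_width: 0.703
grasp_force: 0.0
[ 0.5792 -0.2319  0.302 ] [ 0.0005 -0.0207  0.9998 -0.0003] [ 0.5114 -0.2351  0.448 ]
gauge_tip [  0.49 433.2  105.4 ] [ 0.512  -0.1174  0.061 ]
n 447 z [0.1962 0.2058 0.2073] rect mm ((577.4003295898438, -232.4338836669922), (14.088252067565918, 13.696497917175293), 3.0408999919891357)
dial [ 0.5163 -0.2339  0.1669] [ 0.5086 -0.2522  0.1457] [ 0.5279 -0.2154  0.1721]
n 774 z [0.1509 0.1547 0.1577] rect mm ((548.3868408203125, -230.72860717773438), (81.55467987060547, 36.61240768432617), 5.990272521972656)
n 815 z [0.0744 0.0866 0.0885] rect mm ((585.543212890625, -235.74282836914062), (44.202510833740234, 46.88521194458008), 2.6002347469329834)
n 3452 z [0.0973 0.1091 0.1126] rect mm ((514.6829833984375, -168.73434448242188), (42.19461441040039, 70.851318359375), 1.9049755334854126)
n 1331 z [0.101  0.1107 0.1124] rect mm ((512.028564453125, -111.72696685791016), (69.0705795288086, 12.680198669433594), 2.261043071746826)
-0.29 91 0.5095874275607584 0.528122051410131 0.1024318672184108
-0.28 85 0.5092613336517601 0.5276540891803287 0.10170198136022884
-0.272 91 0.5087850878013027 0.5273419559520566 0.10202959203797396
-0.266 85 0.5086263509841383 0.5281000496110436 0.10247731919157471
-0.26 93 0.5083520299701463 0.5267968725135559 0.10201424150975424
-0.215 7 0.5073301566328663 0.5247500475244967 0.09855395493499652
-0.209 83 0.5062025727721944 0.5246047940557712 0.10234215536902974
```

View pics/fin.png

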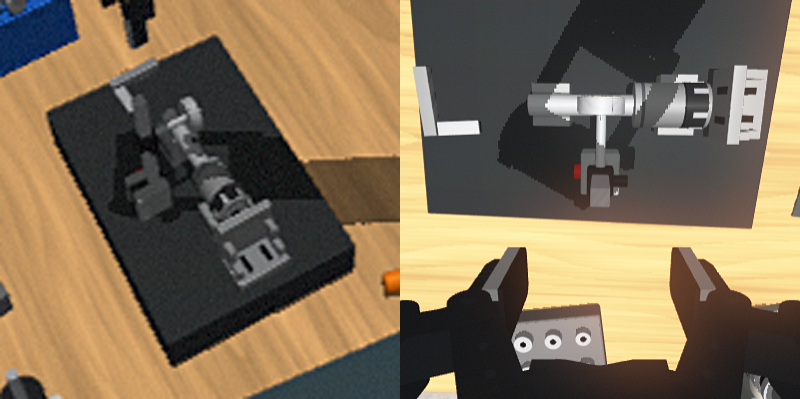

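The gauge stands upright with the robot clear, and its tip is ~1 mm from the shank axis, over the middle of the bare shank. The chuck is level and its nut ~15 mm from the face. Handing in.

```bash
python3 -c "
from plant import job_done;print(job_done())"
```

```text
the job is handed in; nothing more can be done
None
```

I handed the job in at about 34 s; the last look before that showed the chuck level in both V-blocks, its nut about 15 mm from the angle plate and square to it, and the gauge upright with its plunger tip about 1 mm off the shank axis near the middle of the bare shank, all released.

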